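Pop the bit tray out of its push-push case and lean it on the rest

TASK

Get the wide screwdriver-bit tray out for use: press it deeper into its upright case until the push-push catch lets go, let it spring up, draw it straight up and out, and carry it, kept upright so that no bits drop out, to the lean-back tray rest. Set it down there without dropping it: foot on the ledge behind the lip, back lying against the rest, bits to the front, roughly centred across the rest. Leave the narrow bit set shut in its case and do not disturb the covered movement or the solvent bottle.

Things in the scene. Friction and masses are not known exactly. Their poses are not given: they have to be found in the camera images.
- case_wide: Wide case: upright aluminium sleeve on a dark steel foot plate (90 deep x 106 wide x 12 mm), fixed to the bench. Outside 30.4 mm deep (x), 84 wide (y), walls 3 mm, open mouth 24.4 x 78 mm at the top, rim 136 mm above the bench; small black catch housing low on its back. Origin: centre of its underside, on the bench; z up; front to its -x. The wide tray stands in it, axes parallel.
- tray_wide: Wide bit tray, to be taken out: dark plastic, 76 mm wide (y), 22 thick (x), 118 tall (z), 0.12 to 0.21 kg; two racks of seven steel bits in its front (-x); flat back rails (+x); solid end cap on top. Origin: centre of its foot. Latched at the start: foot 32 mm above the bench, cap 14 mm proud of the case's rim; pulling does not free it. Once sprung up it lifts straight out with 1 mm play all round.
- tray_wide_top (a point): Centre of the top of the wide tray's end cap (76 x 22 mm, 16 mm high), 118 mm above its foot. Pressed 8 to 12 mm deeper (8 to 10 N; stop at 13 mm) and let up, the catch lets go and a damped spring lifts the tray: it then stands 34 mm higher than at the start, cap 48 mm proud of the rim. Pressed fully home again, it latches again. The foot leaves the case 104 mm above the latched height.
- tray_wide_front (a point): Point on the wide tray's front face (the side with the bits): 11 mm in front (-x) of its middle plane, 60 mm above its foot.
- rest: Tray rest: aluminium sheet easel, 100 mm wide (y), 90 deep, fixed. Origin: centre of its underside, on the bench; z up; front to its -x. The flat back plate, 68 mm long, leans back (top towards +x) 0.42 rad from vertical; the ledge, square to it, runs 31 mm forward and slightly up to a lip 7 mm high. They meet 18 mm above the bench at x = 0. Sides open; a tray stands well past the back plate's top.
- rest_seat (a point): Where the centre of the tray's foot belongs on the rest: on the ledge, 11 mm in front of the back plate, midway across; 10 mm in front of and 22.5 mm above the rest's origin.
- case_narrow: Narrow case, the same build as the wide one but 58 mm wide outside on an 80 mm wide foot plate; fixed, rim 136 mm high. Origin as for the wide case. To be left alone.
- tray_narrow: Narrow bit tray, 50 mm wide, with four bits to a rack, latched in the narrow case with its cap 14 mm proud of the rim; the same push-push catch. To be left latched. Origin: centre of its foot, 32 mm above the bench.
- driver_stand: Round screwdriver stand, fixed, 88 mm across, 132 mm high, eight slim drivers standing in a ring. Origin: centre of its underside.
- dome: A watch movement on a round grey base under a clear dust cover with a ball knob: 88 mm across, 88 mm high, loose, 0.25 kg. Origin: centre of its underside. To be left alone.
- bottle: Amber glass solvent bottle with a black collar and a steel dosing pump on top, 60 mm across, 190 mm high, loose, 0.45 kg; the tallest thing near the work. Origin: centre of its underside. To be left alone.
Mind the look-alikes: they are no part of the job. What is shaped like the tray_wide but blue is not meant.

How it is judged (in metres and radians):
On the way, in this order (a step that is already met when the one before it is completed fails the run):
1. the wide tray is pressed at least 3 mm deeper into its case (x of tray_wide in the frame of case_wide between -0.012 and 0.012 m and y of tray_wide in the frame of case_wide between -0.012 and 0.012 m and z of tray_wide in the frame of case_wide below 0.029 m), for 0.02 s.
2. the catch has let go: the wide tray has risen more than 25 mm, still in its case (x of tray_wide in the frame of case_wide between -0.012 and 0.012 m and y of tray_wide in the frame of case_wide between -0.012 and 0.012 m and z of tray_wide in the frame of case_wide between 0.057 and 0.13 m), for 0.1 s.
3. the wide tray is drawn out, its foot clear above the rim of the case (z of tray_wide in the frame of case_wide above 0.138 m), for 0.05 s.
At the end, for the whole second after the job is handed in: The wide tray leans on the rest, released and still, bits to the front: foot on the ledge within 8 mm of the seat fore and aft and in height (18 mm across), back on the back plate (top within 10 mm of that, 20 mm across); the narrow tray is still latched (x of tray_wide in the frame of rest between -0.02 and -0.004 m and y of tray_wide in the frame of rest between -0.018 and 0.018 m and z of tray_wide in the frame of rest between 0.016 and 0.03 m and x of tray_wide_top in the frame of rest between 0.028 and 0.048 m and y of tray_wide_top in the frame of rest between -0.02 and 0.02 m and z of tray_wide_top in the frame of rest between 0.12 and 0.14 m and x of tray_wide_front in the frame of rest below 0.013 m and z of tray_narrow in the frame of case_narrow below 0.038 m and linear speed of tray_wide below 0.02 m/s and angular speed of tray_wide below 0.1 rad/s and contact force between the fingers and tray_wide below 0.1 N); the robot touches nothing.
It fails at once if the wide tray is tipped more than 50 degrees from upright (angle between tray_wide's own z axis and vertical above 0.87 rad).
It fails at once if the wide tray is dropped onto the rest (faster than 0.5 m/s near its seat) (distance between tray_wide and rest_seat below 0.05 m and linear speed of tray_wide above 0.5 m/s).
It fails at once if the narrow tray is let out of its catch (z of tray_narrow in the frame of case_narrow above 0.044 m).
It fails at once if the covered movement is shifted more than 15 mm or tipped (distance of dome from where it was at the start of the episode above 0.015 m or angle between dome's own z axis and vertical above 0.3 rad).
It fails at once if the bottle is shifted more than 15 mm or tipped (distance of bottle from where it was at the start of the episode above 0.015 m or angle between bottle's own z axis and vertical above 0.3 rad).
It also fails if it takes over 51 s, if anything falls off the work surface, if the arm or the gripper's body presses on something with over 40 N, if the wrist force passes 120 N, or if a joint passes its speed limit or range.

ROBOT

A 6-joint arm with a two-finger parallel gripper is mounted at the origin on the work surface. World frame = base frame: x ahead of the robot, y to its left, z up, the work surface at z = 0. Lengths are in m, angles in degrees, forces in N, time in s.
With the tool pointing down it reaches from about 0.35 to 0.875 m from the base axis. Payload 4.2 kg.
Tool frame: the origin (TCP) lies on the centre line of the jaws, within the pads' length; the fingertips stand 11 mm ahead of it and the grasp point (between the pads) lies 8 mm behind it; y points along the fingers, z is the direction in which the jaws open and shut, and the axes are right-handed (so a half turn about y gives the same grasp; the last joint's range is limited). The gripper opens to 87 mm and grips with 3 to 60 N. Pads are 19 mm wide; open, the fingers measure 117 mm over their backs; the gripper's body (75 mm by 190 mm) begins 51 mm behind the grasp point.
Start: joints at [-53.136, 22.042, 0.453, 0, -68.411, -14.817], TCP at [0.235, -0.579, 0.234] pointing down, gripper open.
Joint ranges: [-179.83, 179.83], [-69.29, 118.12], [-61.27, 80.66], [-181.25, 117.63], [-171.15, -9.14], [-177.46, 177.46]. Speed limits (degrees/s): [159.86, 159.86, 180, 180, 180, 180].

INTERFACE

Orientations are given as a 3x3 rotation matrix whose columns are the frame's x, y, z axes.
In Python, from station import r, optics gives the robot as it stands. The module is installed in compiled form; this text tells all that it offers.
- The arm moves only by the tool step_arm, never from a script. Its argument "moves" is a list that holds one entry, the list of rows, each a list of 7 numbers: the turn, a rotation vector about the tool's x, y, z in rad, then the shift along the tool's x, y, z in cm, then the opening in per cent of the stroke, from 0 (shut) to 100 (fully open). A call has exactly 5 rows; each row is the pose to reach, as a shift and turn from the pose commanded when the call began, along the tool's axes at that moment; what a row does not reach only later rows make up. A row lasts 1/12 s, in which the tool goes at most 41.7 mm and 7.16 degrees, less where a joint would pass 70% of its speed; a pose out of reach is approached as far as the arm can. A call with a gripper value outside its range is refused whole. The fingers move at their own pace and stop on an object; the grip force is fixed at half the most. Time passes only in rows, so rows that repeat a pose let the fingers close, or fill a call up. It gives the time, the measured TCP pose, the force and the opening at its end, in the units of the state.
- r.sense(): the state, without advancing time (a new reading comes with each control period).
- optics.capture(name): name is "side" or "top"; returns a dict with "image" (480x640x3 uint8, red, green, blue), "fov_y" (degrees; the focal length in pixels is half the picture's height over the tangent of half this angle, whatever the lens; pixels are square), "cx", "cy" (the principal point, pixels), "cam_to_world" (4x4, takes a point from camera to world coordinates). Camera axes: x right, y down, z forward; pixel columns grow to the right and rows downward; lengths in m; the calibration is good to about 2 mm. A picture is of the moment at which its call begins. There is no depth.
- r.finish_job(): hands the job in, once; it reports no verdict.
The state is a dict: "time_s": time; "joints": joint angles; "joint_velocities": joint speeds; "effort": joint torques, N m; "tcp_pos": TCP position; "ee_rot": TCP orientation; "wrist_force": force on the tool from outside, world axes, zero at the start; "moment": the same for the moment, N m; "gripper_width": opening from 0.0 (shut) to 1.0 (fully open).
Only numpy, scipy, OpenCV 4.12 (cv2) and the standard library are available. Lean on these libraries where they do the work, as an engineer would, in place of code of your own. Each camera call takes 0.05 s, during which the arm holds its last target.

## Working session

There is one attempt and no reset: what is moved stays moved. The work goes in short steps, Python scripts to look and compute and a tool call to move; the robot and the scene stay as the last step left them, time stands still between calls to the robot, and variables do not carry over. Pictures are saved under pics/ and viewed, and the job is handed in when it is done.

Besides the shell and the picture viewer there is one more tool, called after ">>>" as name(argument=value, ...) on one line, values as JSON. step_arm: Moves the arm, as the interface text tells. Its arguments: {"type":"object","properties":{"moves":{"type":"array"}},"required":["moves"]}

```bash
mkdir -p pics; python3 - <<'E'
from station import r, optics
import cv2, numpy as np, pickle
np.set_printoptions(precision=4,suppress=True)
for n in ("side","top"):
    c=optics.capture(n); cv2.imwrite(f"pics/{n}0.png",c["image"][:,:,::-1]); pickle.dump(c,open(f"pics/{n}0.pkl","wb"))
    print(n,c["fov_y"],c["cx"],c["cy"],c["cam_to_world"])
print(r.sense())
E
```

```text
side 57.36703658777086 322.7167506294708 240.06094843606013 [[-0.9988 -0.0365  0.0329  0.557 ]
 [-0.0491  0.7478 -0.6621  0.4887]
 [-0.0005 -0.663  -0.7487  0.6651]
 [ 0.      0.      0.      1.    ]]
top 45.11132782024081 326.81751144089657 228.6479461728153 [[ 0.0065 -0.987   0.1604  0.3958]
 [-0.9998 -0.003   0.0221 -0.009 ]
 [-0.0214 -0.1605 -0.9868  1.1574]
 [ 0.      0.      0.      1.    ]]
{'time_s': 0.1, 'joints': array([-53.136 ,  22.0853,   0.3883,  -0.0281, -68.4099, -14.8156]), 'joint_velocities': array([-0.0293, -0.2847,  0.1903,  0.0977,  0.0209, -0.0737]), 'effort': array([ -0.0003, -39.169 ,  18.7935,   4.2319,   0.0135,  -0.0001]), 'tcp_pos': array([ 0.2344, -0.5788,  0.2326]), 'ee_rot': array([[ 0.9269, -0.0008, -0.3752],
       [ 0.3752,  0.0018,  0.9269],
       [-0.    , -1.    ,  0.0019]]), 'wrist_force': array([-0.0812,  0.3197,  0.0581]), 'moment': array([-0.0606, -0.0521, -0.0349]), 'gripper_width': 1.0002027619078078}
```

View pics/side0.png

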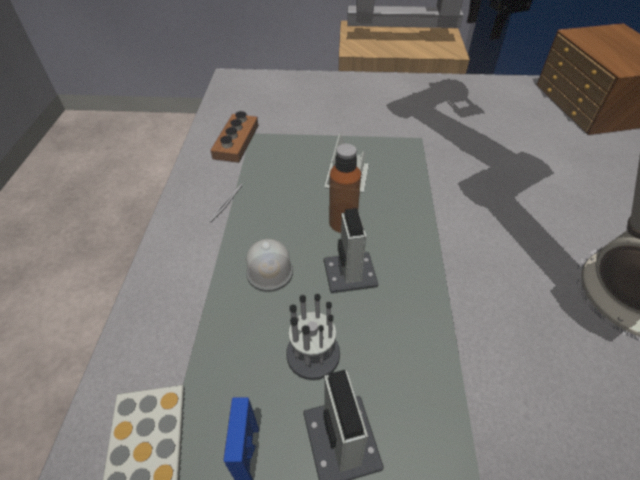

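View pics/top0.png

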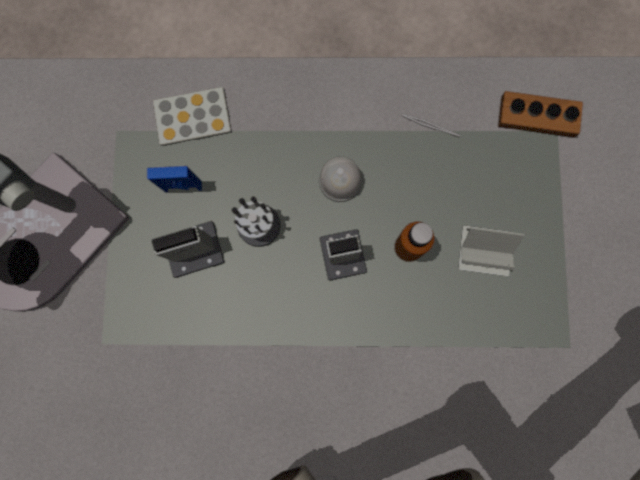

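```bash
cat > h.py <<'E'
import numpy as np, pickle, cv2
np.set_printoptions(precision=4,suppress=True)
def load(n): return pickle.load(open(f"pics/{n}.pkl","rb"))
def K(c):
    f=240/np.tan(np.radians(c["fov_y"]/2)); return f
def ray(c,u,v):
    f=K(c); d=np.array([(u-c["cx"])/f,(v-c["cy"])/f,1]); T=c["cam_to_world"]
    return T[:3,3],T[:3,:3]@d
def atz(c,u,v,z):
    o,d=ray(c,u,v); return o+d*(z-o[2])/d[2]
def proj(c,P):
    P=np.atleast_2d(P);T=c["cam_to_world"];q=(P-T[:3,3])@T[:3,:3];f=K(c)
    return np.c_[q[:,0]/q[:,2]*f+c["cx"],q[:,1]/q[:,2]*f+c["cy"]]
def crop(c,u0,v0,w,h,s,name):
    im=c["image"][v0:v0+h,u0:u0+w,::-1]; im=cv2.resize(im,None,fx=s,fy=s,interpolation=cv2.INTER_CUBIC)
    im=cv2.convertScaleAbs(im,alpha=1.5,beta=20)
    cv2.imwrite(f"pics/{name}.png",im)
def snap(n,name):
    from station import optics
    c=optics.capture(n); pickle.dump(c,open(f"pics/{name}.pkl","wb")); cv2.imwrite(f"pics/{name}.png",c["image"][:,:,::-1]); return c
E
python3 -c "
from h import *
t=load('top0');s=load('side0')
crop(t,145,215,100,75,8,'t_case'); crop(t,440,205,100,75,8,'t_rest'); crop(s,290,355,110,125,5,'s_case');crop(s,310,125,80,60,8,'s_rest')
"
```

```text
(no output)
```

View pics/t_case.png

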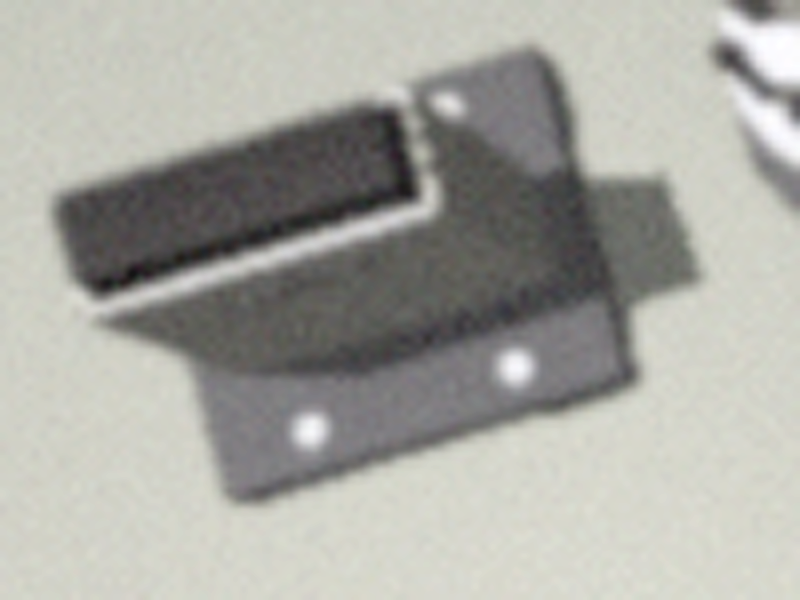

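View pics/t_rest.png

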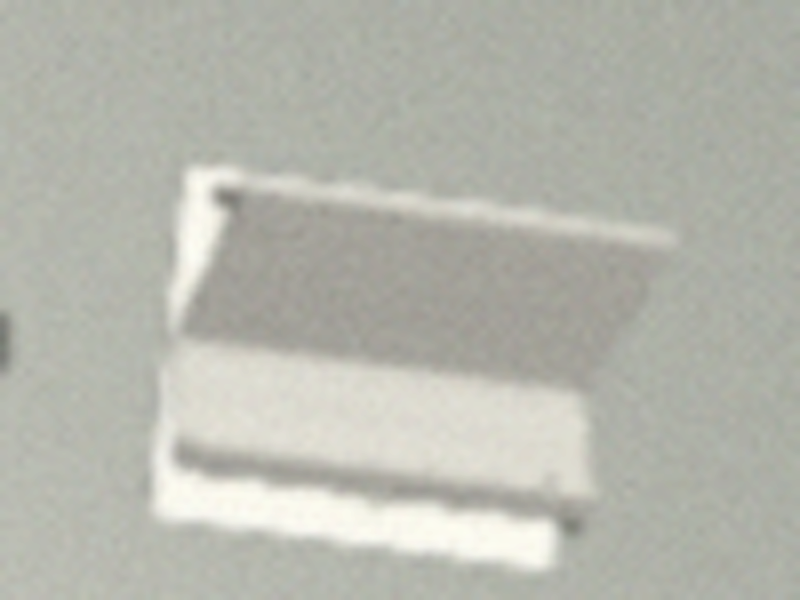

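View pics/s_case.png

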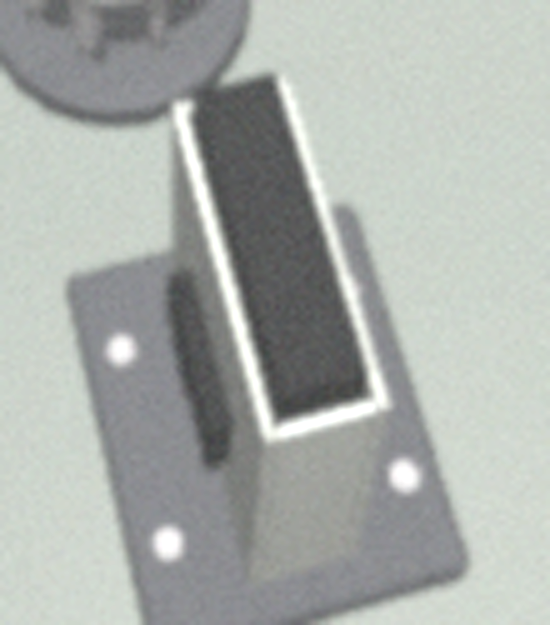

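View pics/s_rest.png

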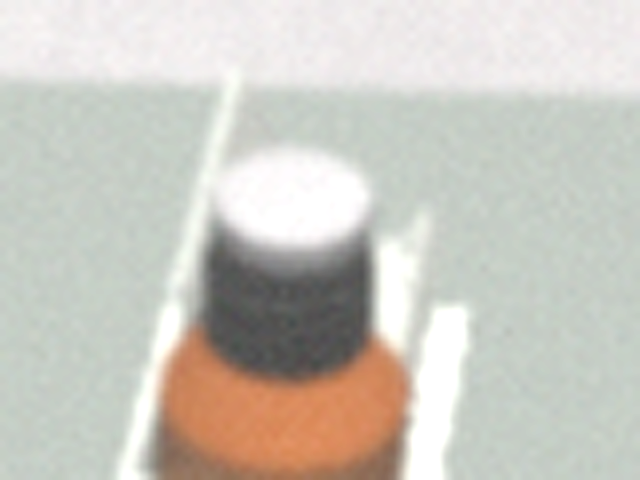

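```bash
cat >> h.py <<'E'
from scipy.optimize import least_squares
def fit(obs,x0):
    """obs: list of (cam,u,v,local xyz)"""
    def res(p):
        cs,sn=np.cos(p[2]),np.sin(p[2]); out=[]
        for c,u,v,L in obs:
            P=[p[0]+cs*L[0]-sn*L[1],p[1]+sn*L[0]+cs*L[1],L[2]]
            out.append(proj(c,P)[0]-[u,v])
        return np.array(out).ravel()
    s=least_squares(res,x0); return s.x,res(s.x).reshape(-1,2)
def un(X,Y,u0,v0,s): return u0+(X+.5)/s-.5, v0+(Y+.5)/s-.5
E
python3 - <<'E'
from h import *
t=load('top0');s=load('side0')
def ct(X,Y,L): return (t,*un(X,Y,145,215,8),L)
def cs_(X,Y,L): return (s,*un(X,Y,290,355,5),L)
top=[ct(100,298,(-.011,.038,.150)),ct(418,195,(-.011,-.038,.150)),ct(62,197,(.011,.038,.150)),
 ct(440,212,(-.0152,-.042,.136)),
 ct(228,500,(-.045,.053,.012)),ct(637,380,(-.045,-.053,.012))]
sd=[cs_(268,438,(.0152,.042,.136)),cs_(386,405,(-.0152,.042,.136)),cs_(176,103,(.0152,-.042,.136)),
 cs_(366,378,(-.011,.038,.150)),cs_(278,412,(.011,.038,.150)) ,cs_(470,572,(-.045,.053,.012)),cs_(68,280,(.045,-.053,.012))]
for o in (top,sd,top+sd):
    p,e=fit(o,[.37,.3,.3]); print("case",p[:2],np.degrees(p[2])); print(e.round(1).tolist())
def rt(X,Y,L): return (t,*un(X,Y,440,205,8),L)
sn,c_=np.sin(.42),np.cos(.42)
rest=[rt(232,180,(.068*sn,.05,.018+.068*c_)),rt(680,238,(.068*sn,-.05,.018+.068*c_)),rt(178,340,(0,.05,.018)),rt(592,388,(0,-.05,.018)),
 rt(178,440,(-.031*c_-.007*sn*-1,.05,.018+.031*sn+.007*c_)),rt(598,492,(-.031*c_+.007*sn,-.05,.018+.031*sn+.007*c_))]
p,e=fit(rest,[.37,-.4,-.1]); print("rest",p[:2],np.degrees(p[2])); print(e.round(1).tolist())
pc,_=fit(rest[:4],[.37,-.4,-.1]); print(pc)
# bottle, narrow, stand rough
for n,u,v,z in (("bottle",421,232,.19),("narrow",344,246,.15),("dome",341,178,.06),("stand",256,220,.1),("blue",174,174,.1)): print(n,atz(t,u,v,z))
E
```

```text
case [0.5403 0.2839] 17.1641912424539
[[-2.0, -0.8], [-0.4, -0.4], [-0.3, -0.0], [1.5, 0.2], [0.6, 0.8], [0.7, 0.4]]
case [0.5406 0.2851] 16.961652658267496
[[-1.0, 1.3], [0.8, 1.1], [-0.7, 0.3], [1.1, -0.2], [0.0, -2.0], [0.4, 0.2], [-0.6, -1.1]]
case [0.5405 0.2848] 17.05765273082443
[[-2.5, -1.0], [-0.8, -0.5], [-0.7, -0.2], [1.1, 0.1], [0.1, 0.6], [0.2, 0.3], [-0.9, 1.1], [0.8, 0.8], [-0.8, 0.1], [1.1, -0.5], [0.1, -2.3], [0.5, -0.1], [-0.6, -1.3]]
rest [ 0.5389 -0.3001] -7.012081167480081
[[1.4, 1.1], [-1.1, 0.5], [-0.1, -0.1], [-1.1, 0.3], [0.7, -0.9], [0.1, -0.9]]
[ 0.5398 -0.3006 -0.1188]
bottle [ 0.5477 -0.1464  0.19  ]
narrow [ 0.5287 -0.0168  0.15  ]
dome [ 0.6743 -0.0114  0.06  ]
stand [0.5835 0.1469 0.1   ]
blue [0.6716 0.305  0.1   ]
```

```bash
cat >> h.py <<'E'
def box(x0,x1,y0,y1,z): return np.array([[x0,y0,z],[x1,y0,z],[x1,y1,z],[x0,y1,z]])
def pl(p,L):
    c,s=np.cos(p[2]),np.sin(p[2]); L=np.atleast_2d(L); return np.c_[p[0]+c*L[:,0]-s*L[:,1],p[1]+s*L[:,0]+c*L[:,1],L[:,2]]
def overlay(c,polys,u0,v0,w,h,s,name):
    im=c["image"][v0:v0+h,u0:u0+w,::-1]; im=cv2.resize(im,None,fx=s,fy=s,interpolation=cv2.INTER_CUBIC)
    im=cv2.convertScaleAbs(im,alpha=1.3,beta=10)
    for P in polys:
        q=(proj(c,P)-[u0,v0]+.5)*s-.5
        cv2.polylines(im,[np.round(q).astype(np.int32)],True,(0,0,255),1)
    cv2.imwrite(f"pics/{name}.png",im)
CASE=[box(-.011,.011,-.038,.038,.15),box(-.0152,.0152,-.042,.042,.136),box(-.045,.045,-.053,.053,.012)]
_s,_c=np.sin(.42),np.cos(.42)
REST=[np.array([[0,-.05,.018],[0,.05,.018],[.068*_s,.05,.018+.068*_c],[.068*_s,-.05,.018+.068*_c]]),
 np.array([[0,-.05,.018],[0,.05,.018],[-.031*_c,.05,.018+.031*_s],[-.031*_c,-.05,.018+.031*_s]]),
 np.array([[-.031*_c,-.05,.018+.031*_s],[-.031*_c,.05,.018+.031*_s],[-.031*_c+.007*_s,.05,.018+.031*_s+.007*_c],[-.031*_c+.007*_s,-.05,.018+.031*_s+.007*_c]])]
E
python3 - <<'E'
from h import *
t=load('top0');s=load('side0'); p=[.5405,.2848,np.radians(17.1)]; q=[.5392,-.3003,np.radians(-7)]
C=[pl(p,x) for x in CASE]; R=[pl(q,x) for x in REST]
overlay(t,C,145,215,90,70,7,'a'); overlay(s,C,295,355,100,125,5,'b'); overlay(t,R,445,215,90,70,7,'c'); overlay(s,R,310,125,80,70,7,'d')
A=[cv2.imread(f'pics/{n}.png') for n in 'abcd']
cv2.imwrite('pics/ac.png',cv2.resize(np.vstack([A[0],A[2]]),None,fx=.61,fy=.61)) if 0 else None
E
```

```text
(no output)
```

View pics/a.png

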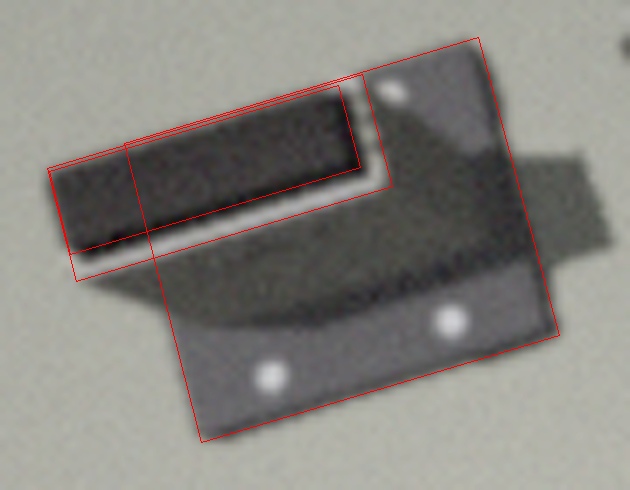

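View pics/b.png

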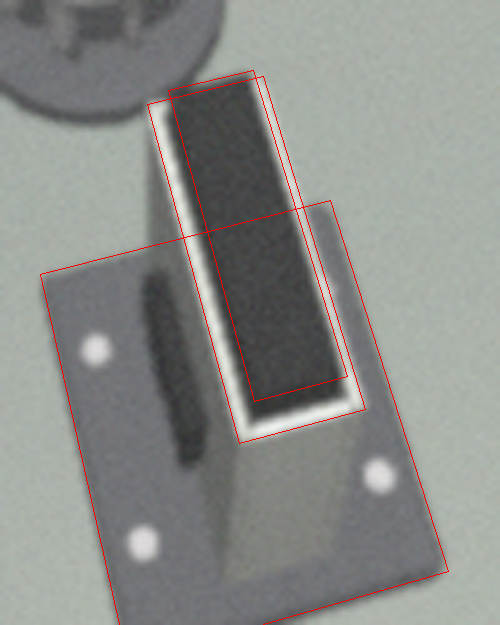

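View pics/c.png

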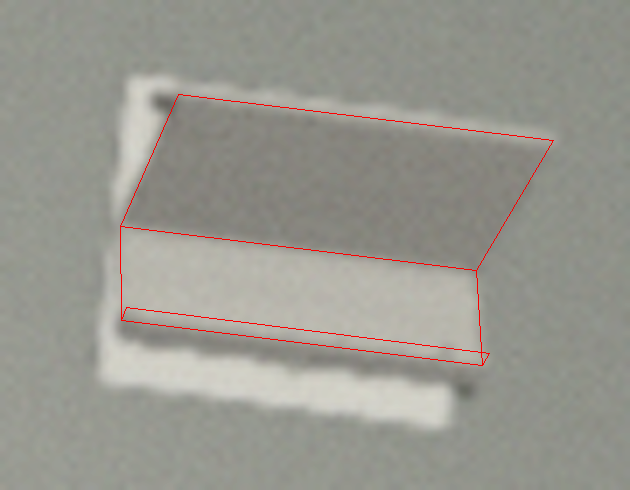

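View pics/d.png

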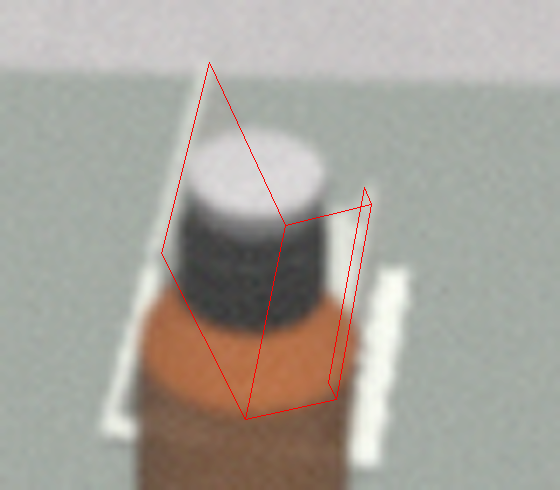

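```bash
cat >> h.py <<'E'
from scipy.spatial.transform import Rotation as Ro
def toolR(yaw_deg,tilt=0.,about=None):
    a=np.radians(yaw_deg); z=np.array([np.cos(a),np.sin(a),0]); y=np.array([0,0,-1.]); R=np.c_[np.cross(y,z),y,z]
    return R
def go(P,R,sh=True):
    from station import r
    s=r.sense(); R0=np.array(s["ee_rot"]); d=R0.T@(np.array(P)-s["tcp_pos"]); rv=Ro.from_matrix(R0.T@R).as_rotvec()
    print("t",s["time_s"],"tcp",s["tcp_pos"],"F",np.array(s["wrist_force"]).round(1),"w",round(s["gripper_width"],3),"j",np.array(s["joints"]).round(0))
    print("turn",rv.round(4),"shift cm",(d*100).round(2), "rotdeg",np.degrees(np.linalg.norm(rv)).round(1))
CP=[.5405,.2845,np.radians(17.1)]
RP=[.5392,-.3003,np.radians(-7)]
E
python3 -c "
from h import *
go([.5405,.2845,.32],toolR(197.1))"
```

```text
t 0.1 tcp [ 0.2344 -0.5788  0.2326] F [-0.1  0.3  0.1] w 1.0 j [-53.  22.   0.  -0. -68. -15.]
turn [-0.0016 -1.4846  0.0014] shift cm [60.76 -8.61 68.56] rotdeg 85.1
```

>>> step_arm(moves=[[[0, 0, 0, 0, -4, 0, 0], [0, -0.05, 0, 2, -8, 2, 0], [0, -0.15, 0, 5, -9, 5.5, 0], [0, -0.25, 0, 7.5, -9, 8.5, 0], [0, -0.35, 0, 10, -9, 11.3, 0]]])

```text
time_s: 0.52
tcp_pos: [0.2838, -0.4396, 0.3243]
ee_rot: [[0.74, 0.002, -0.673], [0.673, -0.001, 0.74], [0.0, -1.0, -0.002]]
wrist_force: [1.7, -0.2, -0.7]
gripper_width: 0.706
```

```bash
python3 -c "
from h import *
go([.5405,.2845,.32],toolR(197.1))"
```

```text
t 0.5167 tcp [ 0.2838 -0.4396  0.3243] F [ 1.7 -0.2 -0.7] w 0.706 j [-39.   9.  -5.  -0. -76.  -8.]
turn [ 0.002  -1.1311 -0.0007] shift cm [67.71  0.39 36.3 ] rotdeg 64.8
```

>>> step_arm(moves=[[[0, -0.06, 0, 3.5, 0, 2.0, 0], [0, -0.12, 0, 7, 0, 3.9, 0], [0, -0.18, 0, 10.5, 0, 5.8, 0], [0, -0.24, 0, 14, 0, 7.6, 0], [0, -0.3, 0, 17.5, 0, 9.4, 0]]])

```text
time_s: 0.93
tcp_pos: [0.3502, -0.2517, 0.3233]
ee_rot: [[0.508, -0.0, -0.861], [0.861, 0.0, 0.508], [0.0, -1.0, 0.0]]
wrist_force: [0.8, 0.0, 0.1]
gripper_width: 0.33
```

```bash
python3 -c "
from h import *
go([.5405,.2845,.32],toolR(197.1))"
```

```text
t 0.9333 tcp [ 0.3502 -0.2517  0.3233] F [0.8 0.  0.1] w 0.33 j [-14.  -1. -15.  -0. -75. -17.]
turn [-0.0001 -0.8319  0.0003] shift cm [55.85  0.35 10.88] rotdeg 47.7
```

>>> step_arm(moves=[[[0, -0.06, 0, 4, 0, 0.8, 0], [0, -0.12, 0, 8, 0, 1.6, 0], [0, -0.18, 0, 12, 0, 2.4, 0], [0, -0.24, 0, 16, 0, 3.2, 0], [0, -0.3, 0, 20, 0, 3.9, 0]]])

```text
time_s: 1.35
tcp_pos: [0.4187, -0.0597, 0.3236]
ee_rot: [[0.231, 0.0, -0.973], [0.973, 0.0, 0.231], [0.0, -1.0, -0.0]]
wrist_force: [1.4, 0.3, 0.2]
gripper_width: 0.021
```

```bash
python3 -c "
from h import *
go([.5405,.2845,.32],toolR(197.1))"
```

```text
t 1.35 tcp [ 0.4187 -0.0597  0.3236] F [1.4 0.3 0.2] w 0.021 j [ 14.  -2. -16.  -0. -75. -27.]
turn [ 0.0003 -0.5311  0.0003] shift cm [36.3   0.37 -3.92] rotdeg 30.4
```

>>> step_arm(moves=[[[0, -0.11, 0, 4, 0, -0.4, 0], [0, -0.22, 0, 8, 0, -0.9, 0], [0, -0.33, 0, 12, 0, -1.3, 0], [0, -0.43, 0, 16, 0, -1.7, 0], [0, -0.53, 0, 20, 0, -2.2, 0]]])

```text
time_s: 1.77
tcp_pos: [0.4869, 0.1295, 0.3233]
ee_rot: [[-0.295, -0.001, -0.955], [0.955, -0.0, -0.295], [0.0, -1.0, 0.0]]
wrist_force: [0.3, -1.4, -0.5]
gripper_width: 0.008
```

```bash
python3 -c "
from h import *
go([.5405,.2845,.24],toolR(197.1))"
```

```text
t 1.7667 tcp [0.4869 0.1295 0.3233] F [ 0.3 -1.4 -0.5] w 0.008 j [ 33.   7.  -7.  -0. -76. -16.]
turn [-0.0005  0.0012  0.0001] shift cm [13.22  8.33 -9.7 ] rotdeg 0.1
```

>>> step_arm(moves=[[[0, 0, 0, 3.2, 0, -2.3, 0], [0, 0, 0, 6.5, 1, -4.8, 0], [0, 0, 0, 9.7, 3, -7.2, 0], [0, 0, 0, 13.0, 5, -9.6, 0], [0, 0, 0, 13.0, 7.5, -9.6, 0]]])

```text
time_s: 2.18
tcp_pos: [0.5435, 0.2851, 0.2479]
ee_rot: [[-0.293, 0.004, -0.956], [0.956, 0.003, -0.293], [0.001, -1.0, -0.004]]
wrist_force: [0.5, 0.2, -0.0]
gripper_width: 0.005
```

>>> step_arm(moves=[[[0, 0, 0, 0, 1, 0, 0], [0, 0, 0, 0, 2, 0, 0], [0, 0, 0, 0, 2.5, 0, 0], [0, 0, 0, 0, 2.5, 0, 0], [0, 0, 0, 0, 2.5, 0, 0]]])

```text
time_s: 2.6
tcp_pos: [0.5418, 0.279, 0.2251]
ee_rot: [[-0.289, 0.002, -0.957], [0.957, 0.001, -0.289], [0.001, -1.0, -0.002]]
wrist_force: [0.5, -0.0, 0.1]
gripper_width: 0.007
```

```bash
python3 -c "
from h import *
go([.5405,.2845,.166],toolR(197.1))
c=snap('side','s1'); crop(c,270,300,140,180,4,'s1c')
t=snap('top','t1');crop(t,130,170,120,110,5,'t1c')"
```

```text
t 2.6 tcp [0.5418 0.279  0.2251] F [ 0.5 -0.   0.1] w 0.007 j [ 42.  21.  -3.   0. -66. -26.]
turn [ 0.0023 -0.0054  0.0005] shift cm [ 0.57  5.91 -0.02] rotdeg 0.3
```

View pics/s1c.png

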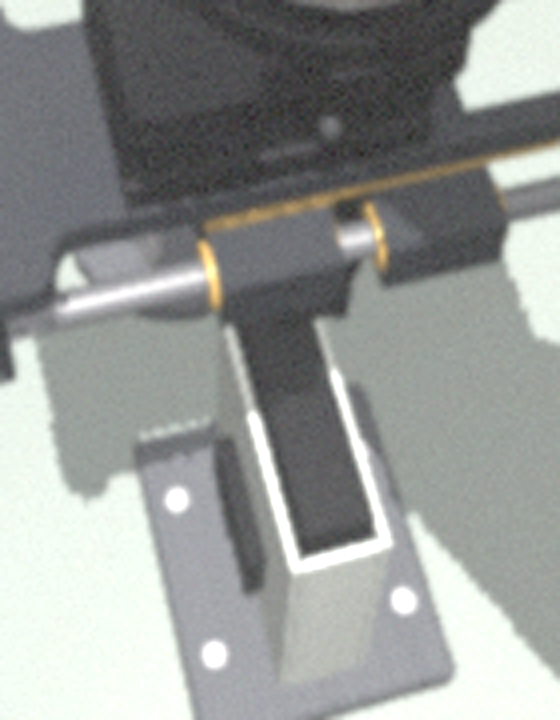

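View pics/t1c.png

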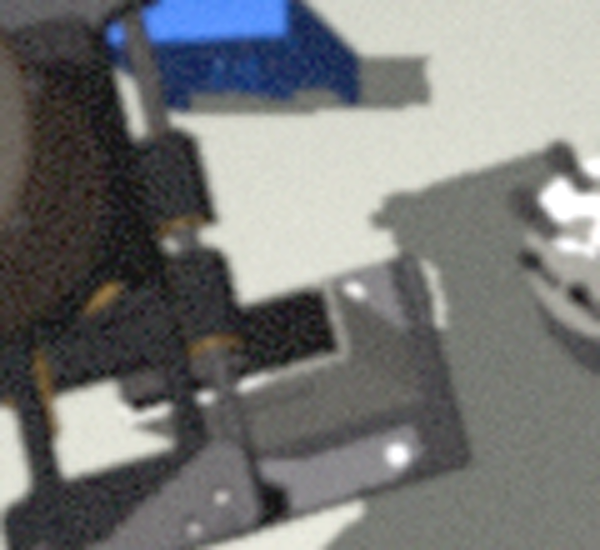

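>>> step_arm(moves=[[[0, 0, 0, 0.3, 1.5, 0, 0], [0, 0, 0, 0.57, 3, 0, 0], [0, 0, 0, 0.57, 4.5, 0, 0], [0, 0, 0, 0.57, 5.6, 0, 0], [0, 0, 0, 0.57, 5.6, 0, 0]]])

```text
time_s: 3.12
tcp_pos: [0.5388, 0.2843, 0.1658]
ee_rot: [[-0.289, -0.003, -0.957], [0.957, -0.002, -0.289], [-0.001, -1.0, 0.003]]
wrist_force: [-0.7, -0.2, -0.9]
gripper_width: 0.006
```

```bash
python3 -c "
from h import *
go([.5405,.2845,.1505],toolR(197.1))"
```

```text
t 3.1167 tcp [0.5388 0.2843 0.1658] F [-0.7 -0.2 -0.9] w 0.006 j [ 43.  24.  -7.  -0. -59. -26.]
turn [-0.0033 -0.0052 -0.0008] shift cm [-0.03  1.53 -0.18] rotdeg 0.4
```

>>> step_arm(moves=[[[0, 0, 0, 0, 0.3, -0.1, 0], [0, 0, 0, 0, 0.6, -0.1, 0], [0, 0, 0, 0, 0.9, -0.1, 0], [0, 0, 0, 0, 1.2, -0.1, 0], [0, 0, 0, 0, 1.4, -0.1, 0]]])

```text
time_s: 3.53
tcp_pos: [0.5425, 0.2864, 0.1562]
ee_rot: [[-0.291, 0.005, -0.957], [0.957, 0.002, -0.291], [0.001, -1.0, -0.006]]
wrist_force: [-0.4, -0.8, 7.4]
gripper_width: 0.006
```

>>> step_arm(moves=[[[0, 0, 0, 0, 0, 0, 0], [0, 0, 0, 0, 0, 0, 0], [0, 0, 0, 0, 0, 0, 0], [0, 0, 0, 0, 0, 0, 0], [0, 0, 0, 0, 0, 0, 0]]])

```text
time_s: 3.95
tcp_pos: [0.5421, 0.2862, 0.1558]
ee_rot: [[-0.29, 0.004, -0.957], [0.957, 0.002, -0.29], [0.001, -1.0, -0.005]]
wrist_force: [0.2, -0.4, 4.9]
gripper_width: 0.006
```

>>> step_arm(moves=[[[0, 0, 0, 0, 0.15, 0, 0], [0, 0, 0, 0, 0.3, 0, 0], [0, 0, 0, 0, 0.45, 0, 0], [0, 0, 0, 0, 0.55, 0, 0], [0, 0, 0, 0, 0.55, 0, 0]]])

```text
time_s: 4.37
tcp_pos: [0.5422, 0.2862, 0.1505]
ee_rot: [[-0.291, 0.005, -0.957], [0.957, 0.002, -0.291], [0.001, -1.0, -0.005]]
wrist_force: [-0.4, -0.7, 7.7]
gripper_width: 0.007
```

>>> step_arm(moves=[[[0, 0, 0, 0, 0.08, 0, 0], [0, 0, 0, 0, 0.1, 0, 0], [0, 0, 0, 0, 0.1, 0, 0], [0, 0, 0, 0, 0.0, 0, 0], [0, 0, 0, 0, -1.0, 0, 0]]])

```text
time_s: 4.78
tcp_pos: [0.5407, 0.2855, 0.1582]
ee_rot: [[-0.29, -0.0, -0.957], [0.957, -0.0, -0.29], [0.0, -1.0, 0.0]]
wrist_force: [0.5, -0.4, 1.1]
gripper_width: 0.005
```

>>> step_arm(moves=[[[0, 0, 0, 0, -1.5, 0, 0], [0, 0, 0, 0, -3, 0, 0], [0, 0, 0, 0, -5, 0, 50], [0, 0, 0, 0, -7, 0, 60], [0, 0, 0, 0, -7, 0, 70]]])

```text
time_s: 5.2
tcp_pos: [0.5426, 0.2866, 0.2332]
ee_rot: [[-0.29, 0.008, -0.957], [0.957, 0.005, -0.29], [0.002, -1.0, -0.009]]
wrist_force: [0.4, 0.0, 0.8]
gripper_width: 0.15
```

```bash
python3 -c "
from h import *
go([.5405,.2845,.23],toolR(197.1))
c=snap('side','s2'); crop(c,270,300,140,180,4,'s2c')
t=snap('top','t2');crop(t,130,170,120,110,5,'t2c')"
```

```text
t 5.2 tcp [0.5426 0.2866 0.2332] F [0.4 0.  0.8] w 0.15 j [ 43.  21.  -2.   0. -67. -26.]
turn [ 0.0086 -0.0038  0.0024] shift cm [-0.15  0.32  0.27] rotdeg 0.6
```

View pics/s2c.png

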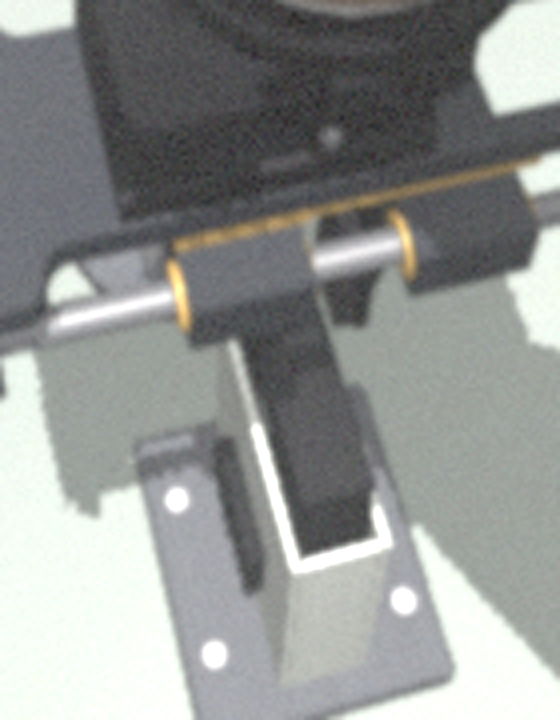

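View pics/t2c.png

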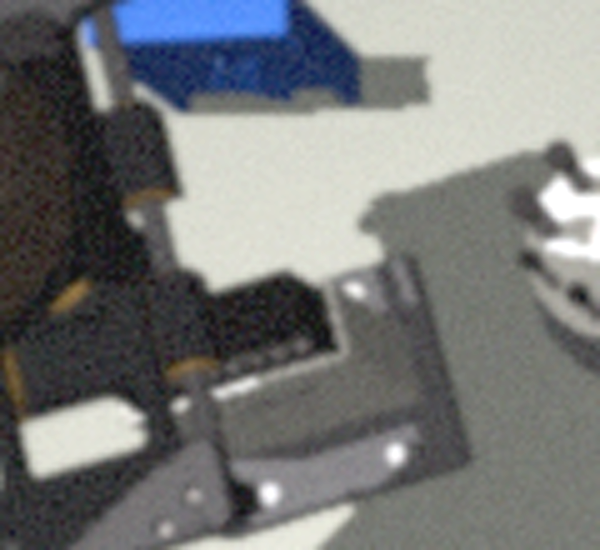

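>>> step_arm(moves=[[[0, 0, 0, -0.1, 0, 0.2, 70], [0, 0, 0, -0.1, 0, 0.2, 70], [0, 0, 0, -0.1, 0, 0.2, 70], [0, 0, 0, -0.1, 0, 0.2, 70], [0, 0, 0, -0.1, 0, 0.2, 70]]])

```text
time_s: 5.72
tcp_pos: [0.5389, 0.2839, 0.2275]
ee_rot: [[-0.29, -0.001, -0.957], [0.957, -0.001, -0.29], [-0.0, -1.0, 0.001]]
wrist_force: [-0.6, 1.0, 0.3]
gripper_width: 0.618
```

```bash
python3 -c "
from h import *
go([.5405,.2845,.181],toolR(197.1))
c=snap('side','s3'); crop(c,270,300,140,180,4,'s3c')
P=[pl(CP,box(-.011,.011,-.038,.038,.184)),pl(CP,box(-.0152,.0152,-.042,.042,.136))]
overlay(c,P,270,300,140,180,4,'s3o')"
```

```text
t 5.7167 tcp [0.5389 0.2839 0.2275] F [-0.6  1.   0.3] w 0.618 j [ 43.  21.  -2.  -0. -67. -26.]
turn [-0.001  -0.0044 -0.0004] shift cm [ 0.02  4.65 -0.17] rotdeg 0.3
```

View pics/s3o.png

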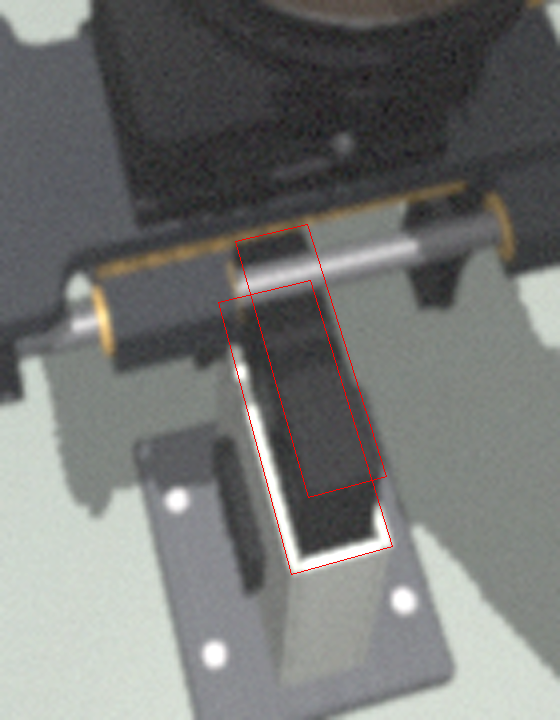

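>>> step_arm(moves=[[[0, 0, 0, 0, 1.5, -0.15, 75], [0, 0, 0, 0, 3, -0.15, 75], [0, 0, 0, 0, 4.5, -0.15, 75], [0, 0, 0, 0, 5.9, -0.15, 75], [0, 0, 0, 0, 5.9, -0.15, 75]]])

```text
time_s: 6.18
tcp_pos: [0.5388, 0.2833, 0.1656]
ee_rot: [[-0.289, -0.006, -0.957], [0.957, -0.004, -0.289], [-0.002, -1.0, 0.006]]
wrist_force: [0.1, 0.1, -0.6]
gripper_width: 0.744
```

```bash
python3 -c "
from h import *
go([.5405,.2845,.168],toolR(197.1))
c=snap('side','s4'); crop(c,270,300,140,180,4,'s4c')"
```

```text
t 6.1833 tcp [0.5388 0.2833 0.1656] F [ 0.1  0.1 -0.6] w 0.744 j [ 43.  24.  -7.  -0. -60. -26.]
turn [-0.0064 -0.0052 -0.0019] shift cm [ 0.07 -0.24 -0.19] rotdeg 0.5
```

View pics/s4c.png

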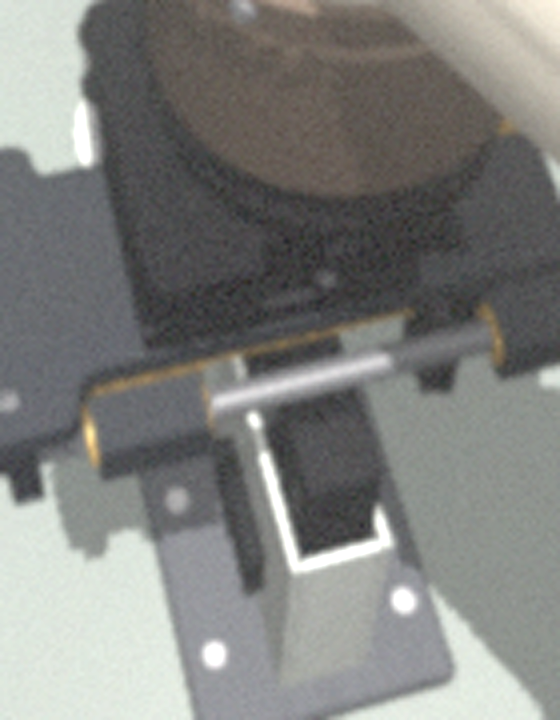

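>>> step_arm(moves=[[[0.0, 0, 0, 0.07, -0.2, -0.1, 75], [0, 0, 0, 0.07, -0.2, -0.1, 60], [0, 0, 0, 0.07, -0.2, -0.1, 45], [0, 0, 0, 0.07, -0.2, -0.1, 10], [0, 0, 0, 0.07, -0.2, -0.1, 10]]])

```text
time_s: 6.65
tcp_pos: [0.5414, 0.2855, 0.1717]
ee_rot: [[-0.29, 0.001, -0.957], [0.957, 0.001, -0.29], [0.001, -1.0, -0.001]]
wrist_force: [0.8, -0.0, 0.4]
gripper_width: 0.532
```

>>> step_arm(moves=[[[0.0, 0, 0, 0, 0, 0, 10], [0, 0, 0, 0, 0, 0, 10], [0, 0, 0, 0, 0, 0, 10], [0, 0, 0, 0, 0, 0, 10], [0, 0, 0, 0, 0, 0, 10]]])

```text
time_s: 7.07
tcp_pos: [0.5411, 0.2853, 0.171]
ee_rot: [[-0.29, -0.0, -0.957], [0.957, -0.0, -0.29], [-0.0, -1.0, 0.0]]
wrist_force: [-1.2, -1.3, 0.5]
gripper_width: 0.248
```

```bash
python3 -c "
from h import *
go([.5405,.2845,.168],toolR(197.1))"
```

```text
t 7.0667 tcp [0.5411 0.2853 0.171 ] F [-1.2 -1.3  0.5] w 0.248 j [ 43.  24.  -7.  -0. -60. -26.]
turn [-0.0004 -0.0043 -0.0002] shift cm [-0.06  0.3   0.08] rotdeg 0.2
```

>>> step_arm(moves=[[[0.0, 0, 0, 0, -0.5, 0, 10], [0, 0, 0, 0, -1.2, 0, 10], [0, 0, 0, 0, -2, 0, 10], [0, 0, 0, 0, -3, 0, 10], [0, 0, 0, 0, -4, 0, 10]]])

```text
time_s: 7.48
tcp_pos: [0.5414, 0.2854, 0.2122]
ee_rot: [[-0.29, 0.0, -0.957], [0.957, 0.0, -0.29], [0.0, -1.0, -0.001]]
wrist_force: [0.5, 0.1, -1.4]
gripper_width: 0.244
```

>>> step_arm(moves=[[[0.0, 0, 0, 0, -1, 0, 10], [0, 0, 0, 0, -2, 0, 10], [0, 0, 0, 0, -3, 0, 10], [0, 0, 0, 0, -4, 0, 10], [0, 0, 0, 0, -5, 0, 10]]])

```text
time_s: 7.9
tcp_pos: [0.5412, 0.2854, 0.2622]
ee_rot: [[-0.29, 0.0, -0.957], [0.957, 0.0, -0.29], [0.0, -1.0, -0.0]]
wrist_force: [0.1, 0.5, -1.5]
gripper_width: 0.25
```

```bash
python3 -c "
from h import *
go([.5405,.2845,.325],toolR(197.1))
c=snap('side','s5'); crop(c,220,200,200,280,2,'s5c')"
```

```text
t 7.9 tcp [0.5412 0.2854 0.2622] F [ 0.1  0.5 -1.5] w 0.25 j [ 43.  20.   1.  -0. -71. -26.]
turn [ 0.0002 -0.0044  0.0001] shift cm [-0.06 -6.28  0.09] rotdeg 0.3
```

View pics/s5c.png

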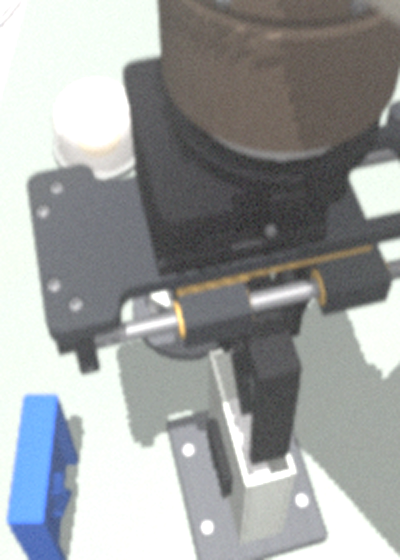

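>>> step_arm(moves=[[[0.0, 0, 0, 0, -1.3, 0, 10], [0, 0, 0, 0, -2.8, 0, 10], [0, 0, 0, 0, -4.3, 0, 10], [0, 0, 0, 0, -5.8, 0, 10], [0, 0, 0, 0, -7, 0, 10]]])

```text
time_s: 8.37
tcp_pos: [0.5414, 0.2854, 0.3323]
ee_rot: [[-0.29, 0.001, -0.957], [0.957, 0.0, -0.29], [0.0, -1.0, -0.001]]
wrist_force: [1.0, 0.6, -2.2]
gripper_width: 0.246
```

```bash
python3 -c "
from h import *
go([.5,0,.333],toolR(185))
c=snap('side','s6'); crop(c,220,200,200,280,2,'s6c')"
```

```text
t 8.3667 tcp [0.5414 0.2854 0.3323] F [ 1.   0.6 -2.2] w 0.246 j [ 43.  18.   8.   0. -80. -26.]
turn [0.0009 0.2068 0.0003] shift cm [-26.12  -0.08  12.23] rotdeg 11.8
```

View pics/s6c.png

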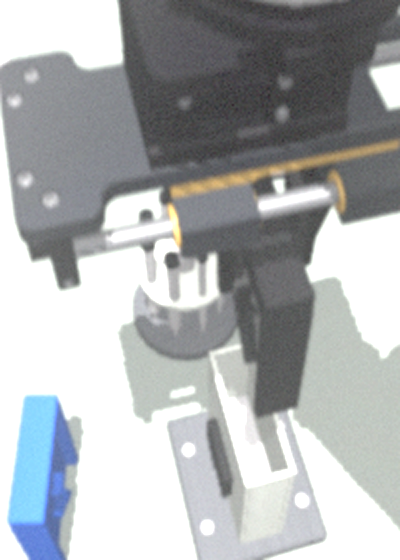

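>>> step_arm(moves=[[[0.0, 0.01, 0, -1, 0, 0.5, 10], [0, 0.03, 0, -3.2, 0, 1.5, 10], [0, 0.06, 0, -6, 0, 2.8, 10], [0, 0.09, 0, -9, 0, 4.2, 10], [0, 0.12, 0, -12, 0, 5.6, 10]]])

```text
time_s: 8.83
tcp_pos: [0.5211, 0.1524, 0.3295]
ee_rot: [[-0.172, -0.003, -0.985], [0.985, -0.001, -0.172], [-0.001, -1.0, 0.003]]
wrist_force: [0.8, -0.8, -0.9]
gripper_width: 0.25
```

>>> step_arm(moves=[[[0.0, 0.03, 0, -3, 0, 1.1, 10], [0, 0.06, 0, -6, 0, 2.2, 10], [0, 0.09, 0, -9, 0, 3.3, 10], [0, 0.12, 0, -12, 0, 4.4, 10], [0, 0.14, 0, -15, 0, 5, 10]]])

```text
time_s: 9.25
tcp_pos: [0.4969, -0.0042, 0.3301]
ee_rot: [[-0.032, -0.002, -0.999], [0.999, 0.0, -0.032], [0.0, -1.0, 0.002]]
wrist_force: [0.9, 0.5, -1.9]
gripper_width: 0.251
```

```bash
cat >> h.py <<'E'
def restpose(fx,fy,fz,tilt=.42,up=.105,yaw=None):
    """tool pose s.t. tray foot is at rest-frame (fx,fy,fz) with given tilt"""
    ya=RP[2] if yaw is None else yaw
    Rt=Ro.from_euler('z',ya).as_matrix()@Ro.from_euler('y',tilt).as_matrix()
    # tool: y=-tray z, z=-tray x, x = tray y
    R=np.c_[np.cross(-Rt[:,2],-Rt[:,0]),-Rt[:,2],-Rt[:,0]]
    P=np.array([RP[0],RP[1],0])+Ro.from_euler('z',RP[2]).as_matrix()@np.array([fx,fy,fz])+Rt[:,2]*up
    return P,R
E
python3 -c "
from h import *
P,R=restpose(-.012,0,.22,tilt=0); print(P)
go(P,R)"
```

```text
[ 0.5273 -0.2988  0.325 ]
t 9.25 tcp [ 0.4969 -0.0042  0.3301] F [ 0.9  0.5 -1.9] w 0.251 j [ 18.   6.  -7.  -0. -77. -16.]
turn [-0.0021  0.1544 -0.0001] shift cm [-29.55   0.51  -2.09] rotdeg 8.8
```

>>> step_arm(moves=[[[0.0, 0.02, 0, -3, -0.3, 0, 10], [0, 0.04, 0, -6.3, -0.3, 0, 10], [0, 0.06, 0, -9.6, -0.3, 0, 10], [0, 0.09, 0, -12.9, -0.3, 0, 10], [0, 0.12, 0, -16.2, -0.3, 0, 10]]])

```text
time_s: 9.67
tcp_pos: [0.5032, -0.1658, 0.3329]
ee_rot: [[0.088, -0.002, -0.996], [0.996, 0.001, 0.088], [0.0, -1.0, 0.002]]
wrist_force: [0.8, 1.1, -2.2]
gripper_width: 0.251
```

>>> step_arm(moves=[[[0.0, 0.02, 0, -3.3, 0, -0.4, 10], [0, 0.03, 0, -6.6, 0, -1, 10], [0, 0.03, 0, -9.5, 0, -1.6, 10], [0, 0.03, 0, -11.8, 0, -2, 10], [0, 0.03, 0, -12.8, 0, -2.2, 10]]])

```text
time_s: 10.08
tcp_pos: [0.5144, -0.2962, 0.332]
ee_rot: [[0.119, -0.003, -0.993], [0.993, 0.001, 0.119], [0.0, -1.0, 0.003]]
wrist_force: [0.4, 0.3, -1.8]
gripper_width: 0.252
```

```bash
python3 -c "
from h import *
P,R=restpose(-.014,0,.10); print(P)
go(P,R)
t=snap('top','t7');crop(t,400,150,160,150,5,'t7c')
t=snap('side','s7');crop(t,240,50,200,200,3,'s7c')"
```

```text
[ 0.5678 -0.3038  0.1959]
t 10.0833 tcp [ 0.5144 -0.2962  0.332 ] F [ 0.4  0.3 -1.8] w 0.252 j [-14.  16.   6.   0. -80.   7.]
turn [ 0.4167  0.0026 -0.0002] shift cm [-0.13 13.6  -5.44] rotdeg 23.9
```

View pics/t7c.png

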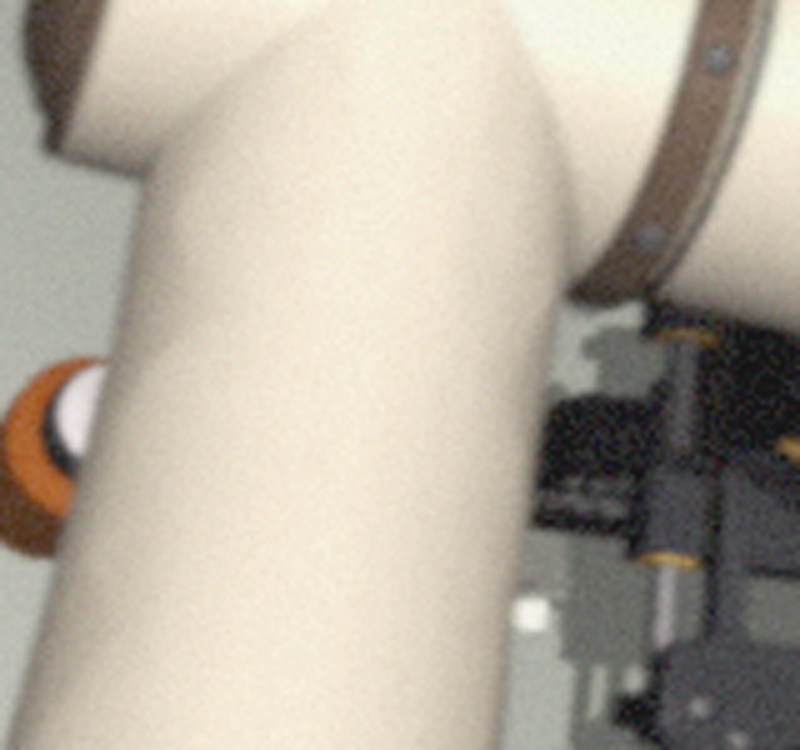

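View pics/s7c.png

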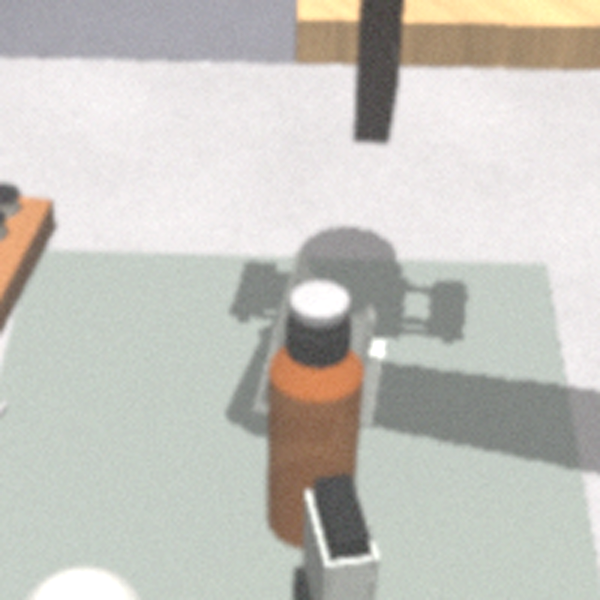

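```bash
python3 -c "
from h import *
s=load('s7')
from station import r
R=np.array(r.sense()['ee_rot']);P=np.array(r.sense()['tcp_pos'])
for up in (.10,.105,.11):
  for L in ([-.011,.038,-up],[.011,.038,-up]):
    w=P+R[:,0]*L[1]-R[:,2]*L[0]-R[:,1]*L[2]
    print(up,L[0],(proj(s,w)[0]-[240,50]+.5)*3-.5)
"
```

```text
0.1 -0.011 [387.747  138.7375]
0.1 0.011 [352.4219 135.7007]
0.105 -0.011 [387.1411 146.0457]
0.105 0.011 [351.9786 143.0005]
0.11 -0.011 [386.5407 153.2874]
0.11 0.011 [351.5394 150.234 ]
```

>>> step_arm(moves=[[[0.03, 0, 0, 0, 0.5, -0.6, 10], [0.08, 0, 0, 0, 2, -1.5, 10], [0.14, 0, 0, 0, 3.8, -2.4, 10], [0.2, 0, 0, 0, 5.6, -3.2, 10], [0.26, 0, 0, 0, 7.4, -4.0, 10]]])

```text
time_s: 10.6
tcp_pos: [0.5554, -0.2967, 0.2596]
ee_rot: [[0.115, -0.257, -0.96], [0.993, 0.03, 0.111], [0.0, -0.966, 0.259]]
wrist_force: [0.4, 0.1, -1.5]
gripper_width: 0.248
```

```bash
python3 -c "
from h import *
P,R=restpose(-.014,0,.09,up=.104); print(P)
go(P,R)"
```

```text
[ 0.5674 -0.3038  0.185 ]
t 10.6 tcp [ 0.5554 -0.2967  0.2596] F [ 0.4  0.1 -1.5] w 0.248 j [-13.  29.  14.   2. -89.   6.]
turn [ 0.158  0.007 -0.002] shift cm [-0.56  6.87 -3.16] rotdeg 9.1
```

>>> step_arm(moves=[[[0.05, 0, 0, -0.2, 1.4, -0.9, 10], [0.1, 0.003, 0, -0.4, 2.9, -1.8, 10], [0.145, 0.005, 0, -0.56, 4.4, -2.6, 10], [0.158, 0.007, 0, -0.56, 5.9, -3.1, 10], [0.158, 0.007, 0, -0.56, 6.8, -3.15, 10]]])

```text
time_s: 11.02
tcp_pos: [0.5674, -0.3036, 0.1822]
ee_rot: [[0.121, -0.407, -0.905], [0.993, 0.049, 0.111], [-0.001, -0.912, 0.41]]
wrist_force: [0.1, 1.0, -2.8]
gripper_width: 0.248
```

>>> step_arm(moves=[[[0, 0, 0, 0, 0, 0, 10], [0, 0, 0, 0, 0, 0, 10], [0, 0, 0, 0, 0, 0, 10], [0, 0, 0, 0, 0, 0, 10], [0, 0, 0, 0, 0, 0, 10]]])

```text
time_s: 11.43
tcp_pos: [0.5677, -0.3053, 0.1881]
ee_rot: [[0.122, -0.4, -0.908], [0.992, 0.047, 0.113], [-0.003, -0.915, 0.403]]
wrist_force: [0.8, 0.4, -1.4]
gripper_width: 0.252
```

```bash
python3 -c "
from h import *
P,R=restpose(-.013,0,.0225+.02,up=.104); print(P)
go(P,R)
t=snap('top','t8');crop(t,400,150,160,150,5,'t8c')
t=snap('side','s8');crop(t,290,70,130,130,5,'s8c')"
```

```text
[ 0.5684 -0.3039  0.1375]
t 11.4333 tcp [ 0.5677 -0.3053  0.1881] F [ 0.8  0.4 -1.4] w 0.252 j [-13.  38.  16.   2. -92.   5.]
turn [ 0.0054 -0.0016 -0.0024] shift cm [ 0.16  4.61 -2.08] rotdeg 0.4
```

View pics/t8c.png

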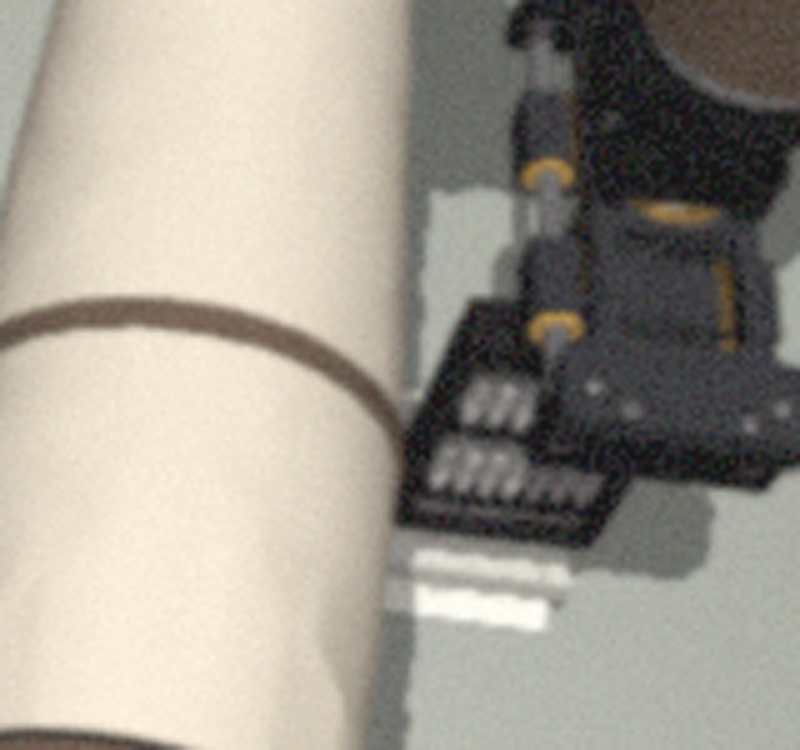

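View pics/s8c.png

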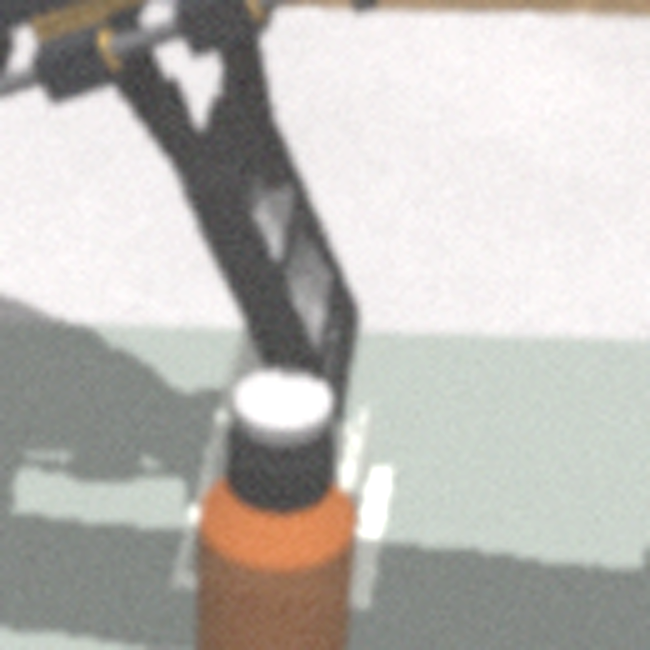

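>>> step_arm(moves=[[[0, 0, 0, 0.05, 0.8, -0.4, 10], [0, 0, 0, 0.1, 1.8, -0.8, 10], [0, 0, 0, 0.15, 2.9, -1.3, 10], [0, 0, 0, 0.15, 4.0, -1.8, 10], [0, 0, 0, 0.15, 4.6, -2.1, 10]]])

```text
time_s: 11.95
tcp_pos: [0.5671, -0.3032, 0.1325]
ee_rot: [[0.123, -0.407, -0.905], [0.992, 0.049, 0.112], [-0.001, -0.912, 0.41]]
wrist_force: [-0.5, 0.6, -1.5]
gripper_width: 0.249
```

>>> step_arm(moves=[[[0, 0, 0, 0, 0, 0, 10], [0, 0, 0, 0, 0, 0, 10], [0, 0, 0, 0, 0, 0, 10], [0, 0, 0, 0, 0, 0, 10], [0, 0, 0, 0, 0, 0, 10]]])

```text
time_s: 12.37
tcp_pos: [0.5686, -0.3039, 0.1364]
ee_rot: [[0.122, -0.402, -0.908], [0.993, 0.047, 0.113], [-0.003, -0.915, 0.405]]
wrist_force: [-0.6, -1.0, -1.4]
gripper_width: 0.247
```

```bash
python3 -c "
from h import *
P,R=restpose(-.012,0,.0225+.005,up=.104); print(P)
go(P,R)
t=snap('top','t9');crop(t,400,150,160,150,5,'t9c')
t=snap('side','s9');crop(t,290,70,130,130,5,'s9c')"
```

```text
[ 0.5694 -0.304   0.1225]
t 12.3667 tcp [ 0.5686 -0.3039  0.1364] F [-0.6 -1.  -1.4] w 0.247 j [-13.  40.  13.   2. -86.   5.]
turn [ 0.0035 -0.0014 -0.0022] shift cm [ 0.    1.24 -0.64] rotdeg 0.3
```

View pics/t9c.png

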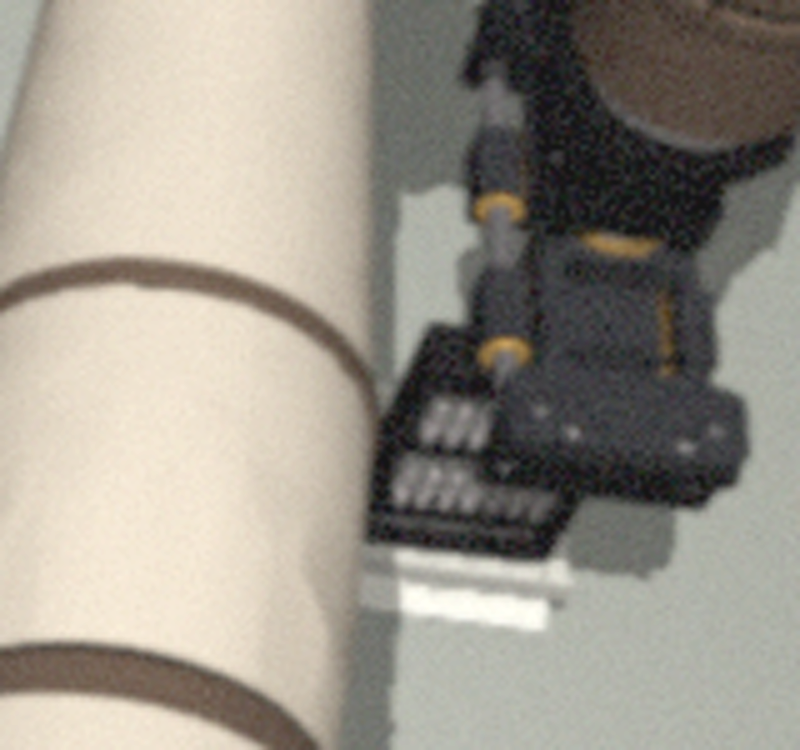

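View pics/s9c.png

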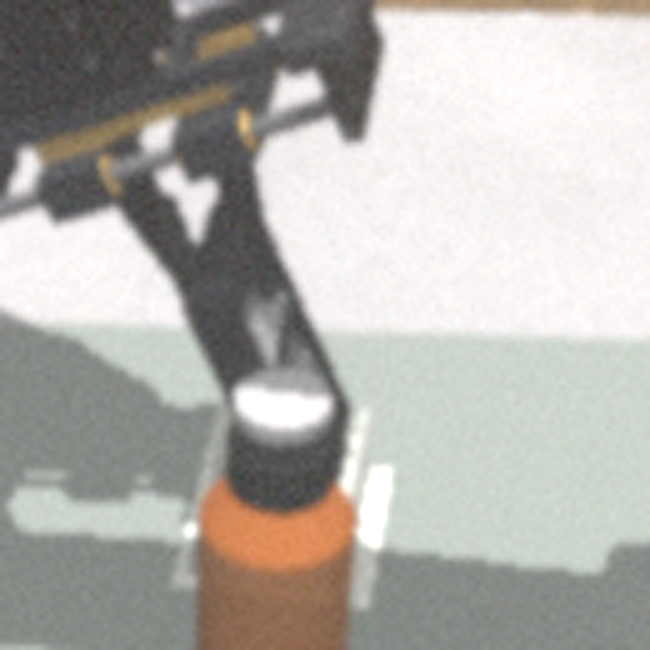

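>>> step_arm(moves=[[[0, 0, 0, 0, 0.3, -0.15, 10], [0, 0, 0, 0, 0.6, -0.3, 10], [0, 0, 0, 0, 0.9, -0.5, 10], [0, 0, 0, 0, 1.1, -0.6, 10], [0, 0, 0, 0, 1.2, -0.6, 10]]])

```text
time_s: 12.88
tcp_pos: [0.5686, -0.3038, 0.1213]
ee_rot: [[0.122, -0.404, -0.906], [0.992, 0.048, 0.113], [-0.002, -0.913, 0.407]]
wrist_force: [-0.3, 0.2, -1.7]
gripper_width: 0.253
```

>>> step_arm(moves=[[[0, 0, 0, 0, 0, 0, 10], [0, 0, 0, 0, 0, 0, 10], [0, 0, 0, 0, 0, 0, 10], [0, 0, 0, 0, 0, 0, 10], [0, 0, 0, 0, 0, 0, 10]]])

```text
time_s: 13.3
tcp_pos: [0.5689, -0.3039, 0.1224]
ee_rot: [[0.122, -0.403, -0.907], [0.992, 0.047, 0.113], [-0.002, -0.914, 0.406]]
wrist_force: [0.2, -0.2, -0.8]
gripper_width: 0.251
```

```bash
python3 -c "
from h import *
P,R=restpose(-.0105,0,.0225,up=.104); print(P)
go(P,R)"
```

```text
[ 0.5709 -0.3042  0.1175]
t 13.3 tcp [ 0.5689 -0.3039  0.1224] F [ 0.2 -0.2 -0.8] w 0.251 j [-13.  41.  12.   2. -85.   5.]
turn [ 0.0024 -0.0013 -0.002 ] shift cm [-0.    0.37 -0.38] rotdeg 0.2
```

>>> step_arm(moves=[[[0, 0, 0, 0, 0.1, -0.1, 10], [0, 0, 0, 0, 0.2, -0.2, 10], [0, 0, 0, 0, 0.3, -0.25, 10], [0, 0, 0, 0, 0.4, -0.25, 10], [0, 0, 0, 0, 0.4, -0.25, 10]]])

```text
time_s: 13.72
tcp_pos: [0.5699, -0.3044, 0.1186]
ee_rot: [[0.122, -0.402, -0.907], [0.993, 0.046, 0.113], [-0.003, -0.914, 0.405]]
wrist_force: [1.1, -0.9, 2.6]
gripper_width: 0.252
```

>>> step_arm(moves=[[[0, 0, 0, 0, 0, 0, 10], [0, 0, 0, 0, 0, 0, 10], [0, 0, 0, 0, 0, 0, 10], [0, 0, 0, 0, 0, 0, 10], [0, 0, 0, 0, 0, 0, 10]]])

```text
time_s: 14.13
tcp_pos: [0.5699, -0.3045, 0.1185]
ee_rot: [[0.122, -0.402, -0.908], [0.993, 0.046, 0.113], [-0.003, -0.914, 0.405]]
wrist_force: [1.4, -1.6, 4.4]
gripper_width: 0.247
```

>>> step_arm(moves=[[[0, 0, 0, 0, 0, -0.1, 10], [0, 0, 0, 0, 0, -0.2, 10], [0, 0, 0, 0, 0, -0.2, 10], [0, 0, 0, 0, 0, -0.2, 10], [0, 0, 0, 0, 0, -0.2, 10]]])

```text
time_s: 14.55
tcp_pos: [0.5705, -0.3045, 0.1183]
ee_rot: [[0.122, -0.405, -0.906], [0.992, 0.047, 0.113], [-0.003, -0.913, 0.408]]
wrist_force: [-0.7, 0.3, 8.5]
gripper_width: 0.248
```

```bash
python3 -c "
from h import *
from station import r
P,R=restpose(-.01,0,.0225,up=.104)
go(P,R); s=r.sense(); print(np.array(s['ee_rot']).T@s['wrist_force'],s['moment'])
t=snap('top','t10');crop(t,400,150,160,150,5,'t10c')
t=snap('side','s10');crop(t,290,70,130,130,5,'s10c')"
```

```text
t 14.55 tcp [ 0.5705 -0.3045  0.1183] F [-0.7  0.3  8.5] w 0.248 j [-13.  41.  12.   2. -85.   5.]
turn [-0.0001 -0.0018 -0.0028] shift cm [ 0.03  0.04 -0.11] rotdeg 0.2
[ 0.1877 -7.4536  4.1529] [-0.0237  0.5168 -0.0611]
```

View pics/t10c.png

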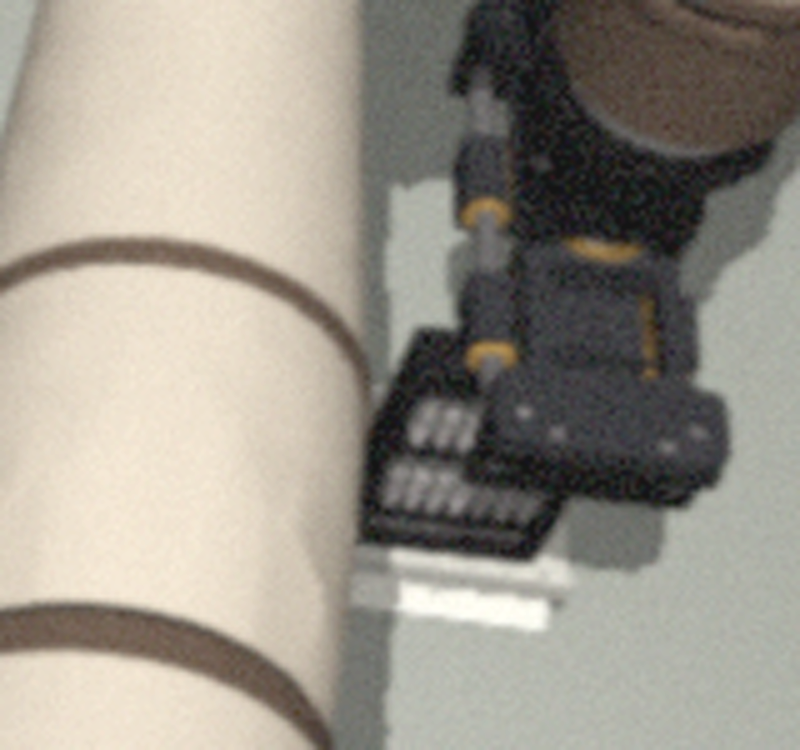

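View pics/s10c.png

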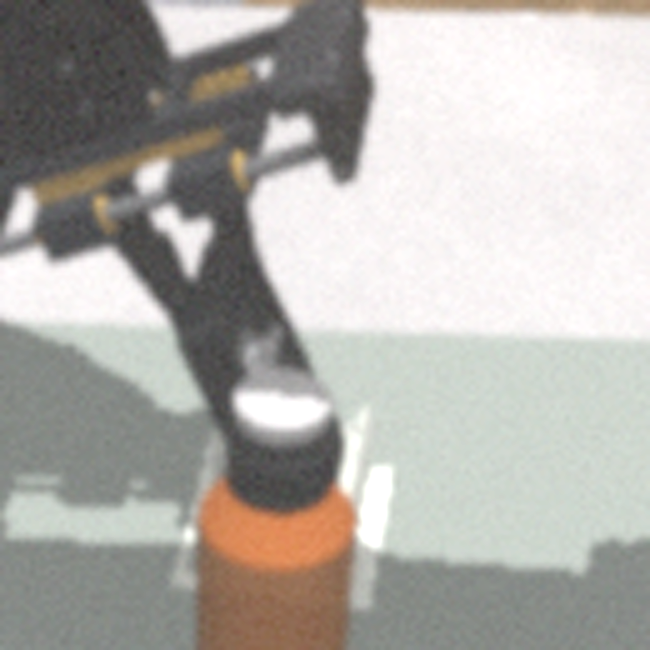

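>>> step_arm(moves=[[[0, 0, 0, 0, 0, 0, 28], [0, 0, 0, 0, 0, 0, 32], [0, 0, 0, 0, 0, 0, 40], [0, 0, 0, 0, 0, 0, 50], [0, 0, 0, 0, 0, 0, 60]]])

```text
time_s: 15.07
tcp_pos: [0.571, -0.304, 0.116]
ee_rot: [[0.122, -0.404, -0.906], [0.992, 0.048, 0.113], [-0.002, -0.913, 0.407]]
wrist_force: [0.7, 0.8, 0.0]
gripper_width: 0.466
```

>>> step_arm(moves=[[[0, 0, 0, 0, 0, 0, 60], [0, 0, 0, 0, 0, 0, 60], [0, 0, 0, 0, 0, 0, 60], [0, 0, 0, 0, 0, 0, 60], [0, 0, 0, 0, 0, 0, 60]]])

```text
time_s: 15.48
tcp_pos: [0.5713, -0.3042, 0.1167]
ee_rot: [[0.122, -0.403, -0.907], [0.992, 0.048, 0.113], [-0.002, -0.914, 0.406]]
wrist_force: [-0.3, -0.5, -0.1]
gripper_width: 0.6
```

```bash
python3 -c "
from h import *
P,R=restpose(-.01,0,.0225,up=.104)
go(P,R)
t=snap('top','t11');crop(t,400,150,160,150,5,'t11c')
t=snap('side','s11');crop(t,290,70,130,130,5,'s11c')"
```

```text
t 15.4833 tcp [ 0.5713 -0.3042  0.1167] F [-0.3 -0.5 -0.1] w 0.6 j [-13.  41.  12.   2. -85.   5.]
turn [ 0.0021 -0.0013 -0.0019] shift cm [-0.   -0.07  0.02] rotdeg 0.2
```

View pics/t11c.png

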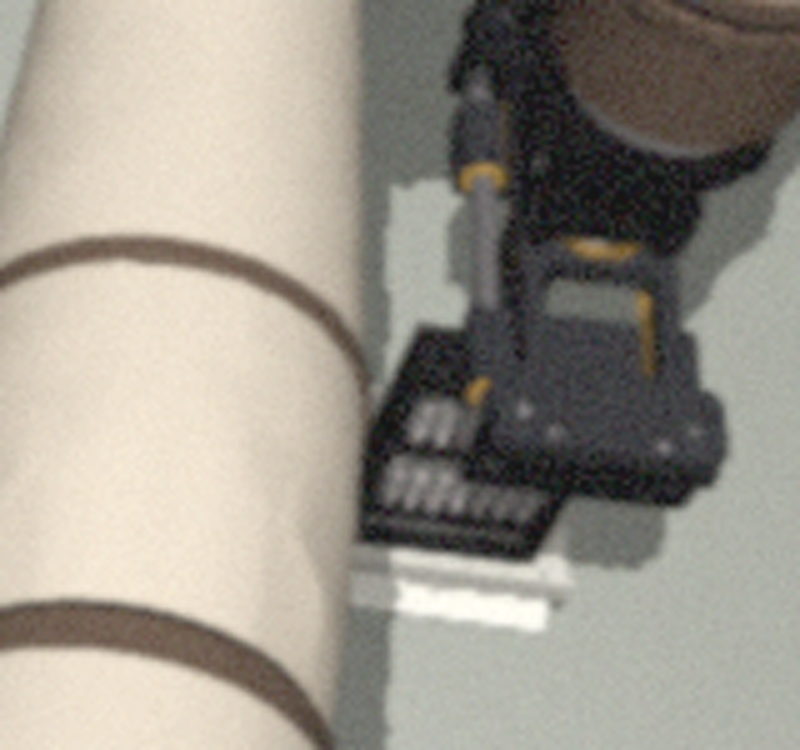

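View pics/s11c.png

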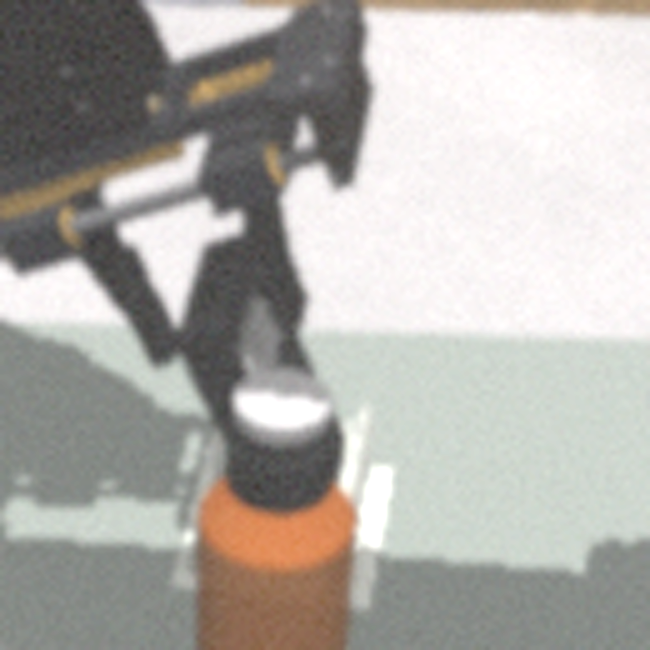

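Released; the tray stayed. Withdraw along the tool axis.

>>> step_arm(moves=[[[0, 0, 0, 0, -1, 0, 60], [0, 0, 0, 0, -2.5, 0, 60], [0, 0, 0, 0, -4.5, 0, 60], [0, 0, 0, 0, -7, 0, 60], [0, 0, 0, 0, -9.5, 0, 60]]])

```text
time_s: 16.0
tcp_pos: [0.6099, -0.3088, 0.2052]
ee_rot: [[0.122, -0.403, -0.907], [0.993, 0.047, 0.113], [-0.003, -0.914, 0.406]]
wrist_force: [0.7, 0.6, 0.5]
gripper_width: 0.603
```

>>> step_arm(moves=[[[0, 0, 0, 0, -3, 0, 60], [0, 0, 0, 0, -6, 0, 60], [0, 0, 0, 0, -9, 0, 60], [0, 0, 0, 0, -11, 0, 60], [0, 0, 0, 0, -12, 0, 60]]])

```text
time_s: 16.42
tcp_pos: [0.6591, -0.3148, 0.3171]
ee_rot: [[0.122, -0.398, -0.909], [0.993, 0.045, 0.114], [-0.004, -0.916, 0.4]]
wrist_force: [0.8, -0.9, -0.7]
gripper_width: 0.6
```

```bash
python3 -c "
from h import *
P,R=restpose(-.01,0,.0225,up=.104)
go(P,R)
S=np.sin(.42);C=np.cos(.42)
def tr(x,y,z): return [-.01+C*x+S*z, y, .0225-S*x+C*z]
polys=[pl(RP,np.array([tr(x,-.038,z),tr(x,.038,z),tr(x,.038,z2),tr(x,-.038,z2)])) for x,z,z2 in((-.011,0,.118),(.011,0,.118))]
t=snap('top','t12');overlay(t,polys,400,150,160,150,5,'t12o')
t=snap('side','s12');overlay(t,polys,290,70,130,130,5,'s12o')"
```

```text
t 16.4167 tcp [ 0.6591 -0.3148  0.3171] F [ 0.8 -0.9 -0.7] w 0.6 j [ -12.   46.   50.    2. -117.    6.]
turn [ 0.0079 -0.0019 -0.0037] shift cm [ 0.05 21.83  0.1 ] rotdeg 0.5
```

View pics/t12o.png

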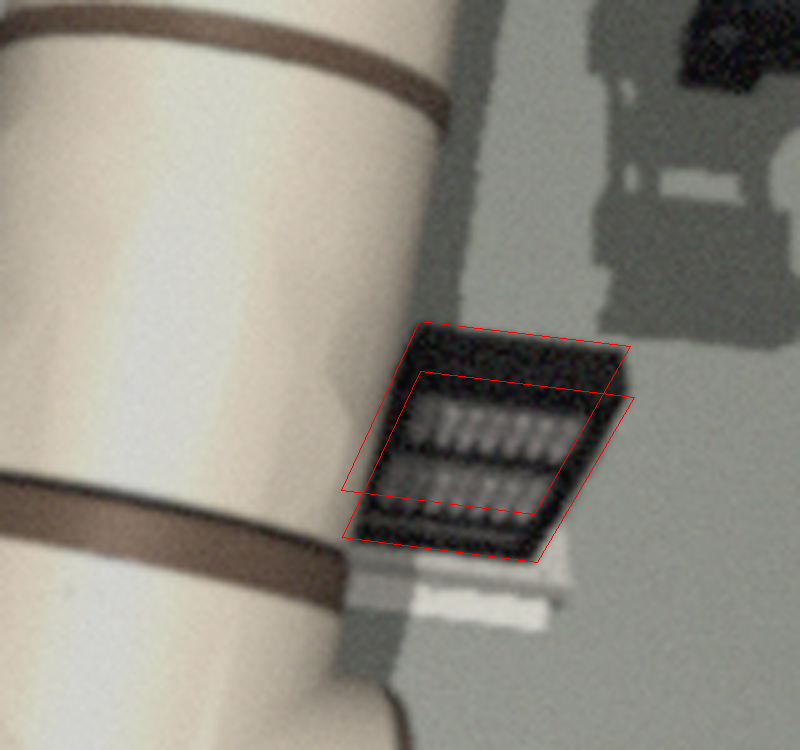

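View pics/s12o.png

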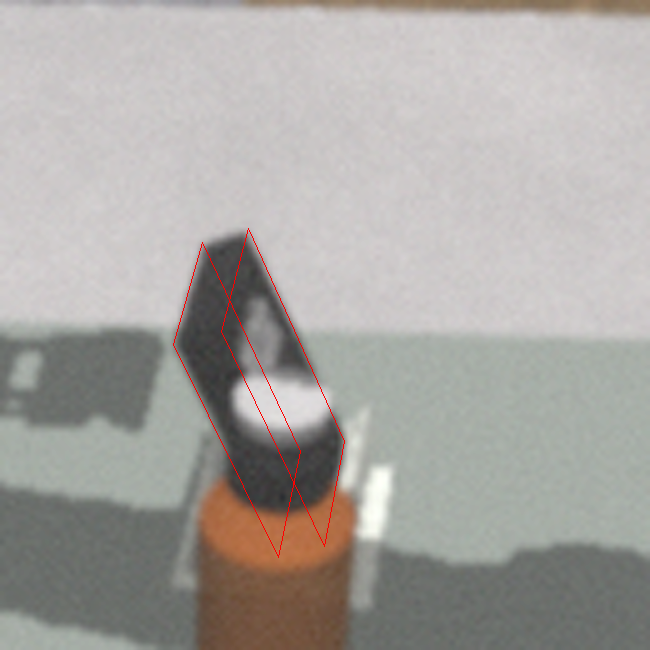

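View pics/s12.png

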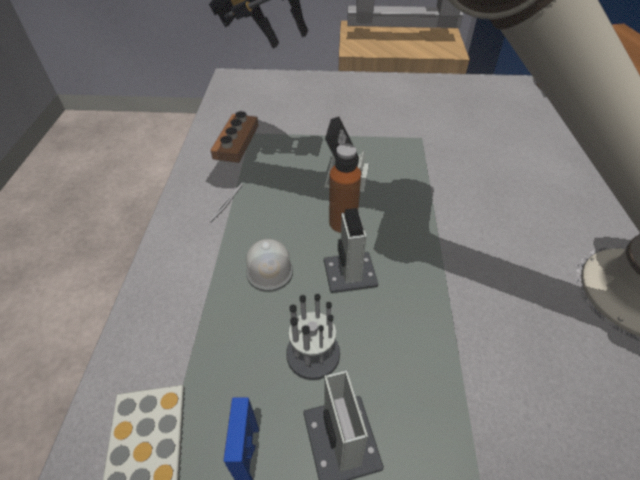

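The overlay of the nominal seat lies on the tray in both views. The arm is clear, and the bottle, dome and narrow tray look unchanged.

>>> step_arm(moves=[[[0, 0, 0, 0, 0, 0, 60], [0, 0, 0, 0, 0, 0, 60], [0, 0, 0, 0, 0, 0, 60], [0, 0, 0, 0, 0, 0, 60], [0, 0, 0, 0, 0, 0, 60]]])

```text
time_s: 16.93
tcp_pos: [0.6576, -0.3144, 0.3129]
ee_rot: [[0.122, -0.404, -0.906], [0.992, 0.048, 0.113], [-0.002, -0.913, 0.407]]
wrist_force: [-0.4, 0.8, 0.0]
gripper_width: 0.6
```

```bash
python3 -c "
from station import r
print(r.finish_job()); print(r.sense()['time_s'])"
```

```text
the job is handed in; nothing more can be done
None
the job is handed in; nothing more can be done
```

The wide tray is on the lean-back rest and released, bits to the front. I handed the job in at about 17 s; no verdict is reported.

- **Release and lift:** I pressed the cap about 11 mm and let it spring up. I then gripped it across its thickness, drew it straight out and carried it upright above bottle height.
- **Placing:** I tilted it 0.42 rad over the rest and lowered it until I felt the ledge and then the back plate, a few newtons each. Then I opened the fingers and withdrew.
- **Last checks:** In both pictures the tray lies on the outline of its nominal seat to within about 1–2 mm, and all the bits look present. By eye the narrow tray, dome and bottle are where they were. The arm was clear, with the wrist force near zero.
- **What disagreed:** In the carry, the foot showed 2–3 mm higher in the side picture than I had assumed, which is about the calibration error. I slowed the final descent for that, and contact came close to the expected height.

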